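Release a tin from a ratchet clamp

ROBOT

A 6-joint arm with a two-finger parallel gripper is mounted at the origin on a cart in front of the work surface, level with it; the furniture and walls round the work are solid. World frame = base frame: x ahead of the robot, y to its left, z up, the work surface at z = 0. Lengths are in m, angles in rad, forces in N, time in s.
With the tool pointing down it reaches from about 0.25 to 0.725 m from the base axis. Payload 9.7 kg.
Tool frame: the origin (TCP) lies on the centre line of the jaws, within the pads' length; the fingertips stand ctrl.finger_overhang ahead of it and the grasp point (between the pads) lies 8 mm behind it (ctrl.finger_overhang is the distance from the TCP to the fingertips, in m); z points along the fingers, x is the direction in which the jaws open and shut, and the axes are right-handed (so a half turn about z gives the same grasp; the last joint's range is limited). The gripper opens to 85 mm and grips with 20 to 120 N. Pads are 22 mm wide; open, the fingers measure 114 mm over their backs; the gripper's body (76 mm by 85 mm) begins 54 mm behind the grasp point. The pads swing forward as they close: fully open they stand 13 mm farther back than shut.
Start: joints at [-1.198, 0.087, 0.176, 1.66, 0, 1.571], TCP at [0.2, -0.512, 0.242] pointing down, gripper open.
Joint ranges: [-3.13, 3.13], [-0.85, 1.81], [-1.15, 1.24], [-2.2, 2.28], [-1.44, 1.52], [-3.14, 3.14]. Speed limits (rad/s): [2.22, 2.22, 2.57, 3.14, 3.14, 3.14].

INTERFACE

Orientations are given as a rotation vector (axis times angle).
In Python, from plant import readout, vision, ctrl gives the robot as it stands.
- The arm moves only by the tool carry_out, never from a script. Its argument "increments" is a list of rows, each a list of 6 numbers: the shift along the tool's x, y, z as a fraction of full scale, then the turn, a rotation vector about the tool's x, y, z as a fraction of full scale. In form: [[tx, ty, tz, wx, wy, wz], ...]. A call has 1 to 10 rows; each row is the pose to reach, as a shift and turn from the pose commanded when the call began, along the tool's axes at that moment, turning the shorter way round; what a row does not reach only later rows make up. Full scale, the value 1, is 30 cm for a shift and pi rad for a turn. A row lasts 1/8 s, in which the tool goes at most 62.5 mm and 10.7 degrees, less where a joint would pass 70% of its speed; a pose out of reach is approached as far as the arm can. A call with a number of a shift or a turn outside -1 to 1 is refused whole. A call with a gripper value outside its range is refused whole. "jaw" is the opening, from -1 (shut) to 1 (fully open), so that 0 is half open, set as the call begins (left out, the last holds). The fingers move at their own pace and stop on an object; "force" is the grip in N (left out, the last holds). Time passes only in rows, so rows that repeat a pose let the fingers close. It gives the time, the measured TCP pose, the force and the opening at its end, in the units of the state.
- readout.get_state(): the state, without advancing time (a new reading comes with each control period).
- vision.read_camera(name): name is "side" or "top"; returns the picture (480x640x3 uint8, red, green, blue); there is no depth.
- vision.camera_info(name): a dict with "fx", "fy", "cx", "cy" (pixels), "D" ([k1, k2, p1, p2, k3] as OpenCV has them; the pictures are not rectified), "T" (4x4, takes a point from camera to world coordinates). Camera axes: x right, y down, z forward; pixel columns grow to the right and rows downward; lengths in m; the calibration is good to about 2 mm. A picture is of the moment at which its call begins. camera_info takes no time and is no camera call.
- ctrl.close_job(): hands the job in, once; it reports no verdict.
The state is a dict: "time": time; "q": joint angles; "qd": joint speeds; "joint_torque": joint torques, N m; "tcp_pos": TCP position; "ee_rot": TCP orientation; "contact_force": force on the tool from outside, world axes, zero at the start; "ft_torque": the same for the moment, N m; "width": finger opening in m.
Only numpy, scipy, OpenCV 4.12 (cv2) and the standard library are available. Lean on these libraries where they do the work, as an engineer would, in place of code of your own. Each camera call takes 0.05 s, during which the arm holds its last target. There are 200 camera calls.

TASK

The tin is locked in the ratchet clamp. Flip the clamp's pawl lever over toward the tin so that its tooth leaves the rack, draw the jaw fully back by its handle, and then take the tin out and stand it upright and wholly on the cork trivet. Keep the tin upright all the way, leave the pawl flipped and the jaw fully back, and do not disturb the bottle, the pot or the pen.

Things in the scene. Friction and masses are not known exactly. Their poses are not given: they have to be found in the camera images.
- clamp: Fixed metal clamp on a steel base plate 100 (x) by 290 (y) by 8 mm; z up. Origin on the table on its centre line, plate from y=-120 to +170 mm. The tin stands on the plate at about x=0, y=-65 mm, against a fixed V jaw (y=-119 to -84 mm, 60 mm high). The moving jaw opens along the clamp's +y, away from the tin. A saw-tooth rack lies in the middle.
- jaw (a joint): Slide of the moving jaw along the clamp's +y, in m: 0 = closed on the tin (about 1 mm play), 0.05 = fully back at its stop. Starts within 3 mm of closed. With the pawl down it goes back no more than about 5 mm; with the pawl flipped it slides against about 2.5 N and stays where left. It carries lip, pawl and pull handle along.
- jaw_handle (a point): Middle of the top edge of the jaw's upright black pull handle, a slab 12 mm thick along the clamp's y, 60 mm wide along the clamp's x, from 22 to 88 mm above the table; at clamp y=+150 mm when the jaw is closed. Axes parallel to the clamp's.
- jaw_lip (a point): Middle of the front edge, on top, of the jaw's lip: a plate 50 mm wide, 83 to 88 mm above the table, that reaches about 16 mm over the tin's rim, so that the tin cannot be lifted until the jaw is back. The jaw behind it is 80 mm wide, 88 mm high. Axes parallel to the clamp's.
- pawl (a joint): Lever angle in rad about a pin along the clamp's x, 50 mm above the table, 100 mm on the tin's side of the pull handle. 0 (start) = engaged: tooth down in the rack, lever leaning 35 degrees away from the tin. 1.2 = flipped to its stop: leaning 34 degrees toward the tin, tooth clear. It falls to whichever side of upright (0.61) it leans; under 2 N at its cross-bar moves it.
- pawl_bar (a point): Centre of the black round cross-bar topping the pawl lever: 16 mm diameter, 50 mm long along the clamp's x, 80 mm from the pin. 116 mm above the table when engaged, 130 mm upright. Over 90 mm height nothing stands between it and the pull handle: push it from the handle's side toward the tin (clamp -y), about 92 mm for the whole flip.
- small_tin: The tin to take out: closed food tin, upright cylinder 57 mm diameter, 72 mm high, 0.13 to 0.25 kg; origin at the centre of its underside, z up. It stands on the clamp's plate (8 mm above the table). It can be gripped across the clamp's x, where the clamp leaves both its sides free.
- trivet: Fixed round cork trivet, 130 mm diameter, 8 mm thick; origin at the centre of its underside on the table.
- oil_bottle: Bystander: white squeeze bottle, 49x80x185 mm, standing toward the back; origin under its centre.
- yoghurt_pot: Bystander: tub 72 mm diameter, 71 mm high, standing behind the clamp; origin under its centre.
- ball_pen: Bystander: pen 145 mm long, 12 mm wide, 9 mm high, lying between clamp and trivet; origin under its centre.
There are look-alikes about, which are no part of the job. Leave any purple look-alike of the small_tin alone.

How it is judged:
By the outcome, as a careful person would: the job done as asked, in the order asked, and still so for the second after the job is handed in, with the robot touching nothing.
It also fails if it takes over 67 s, if anything falls off the work surface, if the arm or the gripper's body presses on something with over 40 N, if the wrist force passes 120 N, or if a joint passes its speed limit or range.

## Working session

There is one attempt and no reset: what is moved stays moved. The work goes in short steps, Python scripts to look and compute and a tool call to move; the robot and the scene stay as the last step left them, time stands still between calls to the robot, and variables do not carry over. Pictures are saved under pics/ and viewed, about 8 in all and at most 12, crops included, and the job is handed in when it is done.

Besides the shell and the picture viewer there is one more tool, called after "Request:" by a JSON object that holds its "name" and its "arguments", one argument or row to a line. carry_out: Moves the arm, as the interface text tells. Its arguments: {"type":"object","properties":{"increments":{"type":"array","items":{"type":"array","items":{"type":"number","minimum":-1,"maximum":1}}},"jaw":{"type":"number"},"force":{"type":"number"}},"required":["increments"]}

```bash
mkdir -p pics; cat > h.py <<'E'
import numpy as np, cv2
from plant import readout, vision, ctrl
from scipy.spatial.transform import Rotation as R
def snap(n,f,crop=None,s=1):
    im=cv2.cvtColor(vision.read_camera(n),cv2.COLOR_RGB2BGR)
    if crop: x0,y0,x1,y1=crop; im=im[y0:y1,x0:x1]
    if s!=1: im=cv2.resize(im,None,fx=s,fy=s,interpolation=cv2.INTER_CUBIC)
    cv2.imwrite('pics/'+f,im)
def cam(n):
    c=vision.camera_info(n);K=np.array([[c['fx'],0,c['cx']],[0,c['fy'],c['cy']],[0,0,1.]])
    return K,np.array(c['D'],float),np.array(c['T'])
def px2w(n,uv,z):
    K,D,T=cam(n); p=cv2.undistortPoints(np.array([[uv]],float),K,D)[0,0]
    d=T[:3,:3]@[p[0],p[1],1]; o=T[:3,3]; return o+d*(z-o[2])/d[2]
def w2px(n,P):
    K,D,T=cam(n);Ti=np.linalg.inv(T)
    return cv2.projectPoints(np.atleast_2d(P).astype(float),cv2.Rodrigues(Ti[:3,:3])[0],Ti[:3,3],K,D)[0][:,0]
def tri(a,b):
    A=[];B=[]
    for n,uv in (('top',a),('side',b)):
        K,D,T=cam(n);p=cv2.undistortPoints(np.array([[uv]],float),K,D)[0,0]
        d=T[:3,:3]@[p[0],p[1],1];d/=np.linalg.norm(d);M=np.eye(3)-np.outer(d,d);A.append(M);B.append(M@T[:3,3])
    return np.linalg.lstsq(np.vstack(A),np.hstack(B),rcond=None)[0]
E
python3 - <<'E'
from h import *
snap('top','t1.png');snap('side','s1.png')
for n in('top','side'):print(n,cam(n)[2].round(3).tolist(),cam(n)[0][0,0])
s=readout.get_state();print(s, ctrl.finger_overhang)
E
```

```text
top [[0.023, -0.994, 0.105, 0.424], [-1.0, -0.021, 0.015, -0.175], [-0.012, -0.106, -0.994, 1.232], [0.0, 0.0, 0.0, 1.0]] 534.7006911634455
side [[-0.92, -0.254, 0.3, 0.188], [-0.393, 0.582, -0.712, 0.677], [0.007, -0.773, -0.635, 0.846], [0.0, 0.0, 0.0, 1.0]] 512.2183162822645
{'time': 0.1, 'q': array([-1.19801116e+00,  8.73914251e-02,  1.75199793e-01,  1.65979744e+00,
        1.76396851e-06,  1.57079098e+00]), 'qd': array([ 0.00053266, -0.00182968,  0.00084991,  0.00027626,  0.00041871,
        0.00172059]), 'joint_torque': array([ 9.22347572e-04, -5.21560979e+01,  4.65652549e+01,  1.60489487e-02,
        7.86962278e-05,  9.77404568e-06]), 'tcp_pos': array([ 0.20024456, -0.51204039,  0.24165449]), 'ee_rot': array([-2.59407880e+00,  1.77091023e+00,  1.54546885e-03]), 'contact_force': array([-0.19192471, -0.62056847,  0.36920887]), 'ft_torque': array([-0.02914022, -0.00547008, -0.04041603]), 'width': 0.08483870374772927} 0.011
```

View pics/t1.png

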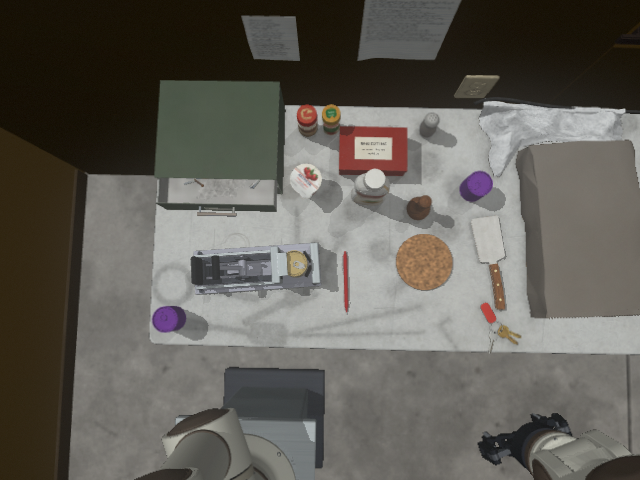

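View pics/s1.png

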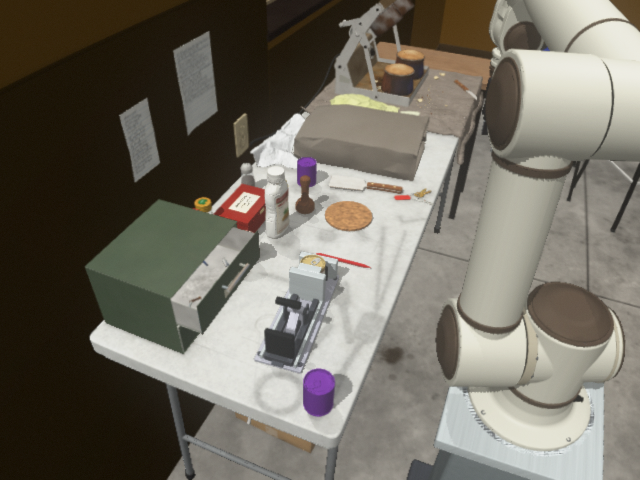

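The top view shows the clamp with its tin at about (297,263), the handle at about (198,270), the trivet at (425,262) and the pen at (346,282). The side view shows the handle at (282,345) and the cross-bar at (288,301). I'll take closer crops next.

```bash
python3 - <<'E'
from h import *
a=cv2.cvtColor(vision.read_camera('top'),cv2.COLOR_RGB2BGR)[225:305,180:360]
b=cv2.cvtColor(vision.read_camera('side'),cv2.COLOR_RGB2BGR)[240:375,250:380]
a=cv2.resize(a,None,fx=4.4,fy=4.4,interpolation=cv2.INTER_CUBIC)
cv2.imwrite('pics/c1.png',a)
cv2.imwrite('pics/c2.png',cv2.resize(b,None,fx=4.4,fy=4.4,interpolation=cv2.INTER_CUBIC))
print(px2w('top',(425,262),.008),px2w('top',(297,263),.08),px2w('top',(198,270),.088),px2w('top',(346,251),.01),px2w('top',(347,312),.01),px2w('side',(348,215),.008))
E
```

```text
[ 0.51122261 -0.40215757  0.008     ] [ 0.49787362 -0.11281947  0.08      ] [0.4774977  0.09936894 0.088     ] [ 0.53242045 -0.22070523  0.01      ] [ 0.39365912 -0.22543286  0.01      ] [ 0.51159142 -0.39473147  0.008     ]
```

View pics/c1.png

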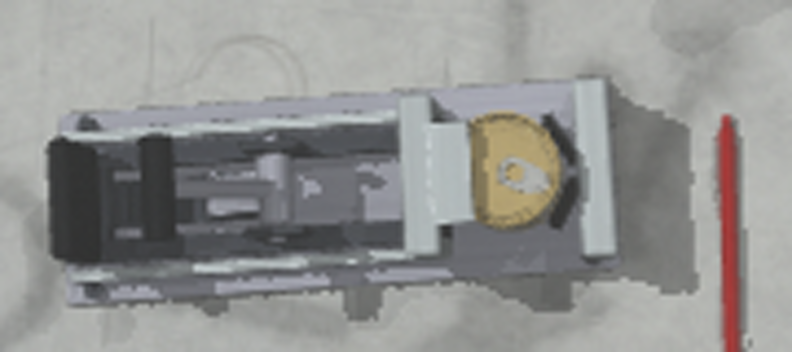

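View pics/c2.png

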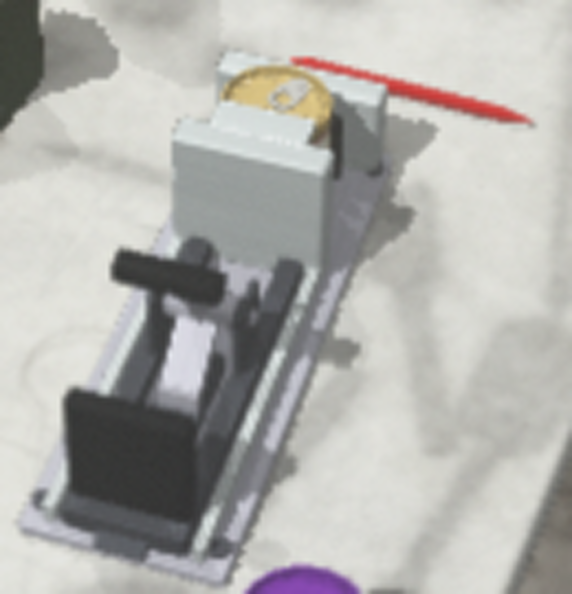

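The crops show the handle's top edge at top (194,270) and side (280,330.5), the bar at top (215.7,267.7) and side (288,303), and the tin's top centre at about (294,263.6).

```bash
python3 - <<'E'
from h import *
H=px2w('top',(193.7,270),.088);B=px2w('top',(215.7,267.7),.116);T=px2w('top',(294.1,263.6),.08)
print('H',H,px2w('side',(280.2,330.5),.088),tri((193.7,270),(280.2,330.5)))
print('B',B,px2w('side',(288,303),.116),tri((215.7,267.7),(288,303)))
print('T',T,px2w('side',(313.2,262),.08))
u=H-T;print('dist',np.linalg.norm(u[:2]),'yaw of clamp y',np.degrees(np.arctan2(u[1],u[0]))-90, 'HB',(H-B))
# plate edges yaw (front edge of base, z=.008)
p=px2w('top',(180+75/4.4,225+303/4.4),.008);q=px2w('top',(180+610/4.4,225+270/4.4),.008);d=p-q;print('edge',p,q,np.degrees(np.arctan2(d[1],d[0]))-90)
p=px2w('top',(180+75/4.4,225+113/4.4),.008);q=px2w('top',(180+395/4.4,225+90/4.4),.008);d=p-q;print('edge2',p,np.degrees(np.arctan2(d[1],d[0]))-90)
for n in('top','side'):
    im=cv2.cvtColor(cv2.cvtColor(vision.read_camera(n),cv2.COLOR_RGB2BGR),cv2.COLOR_BGR2HSV)
    m=((im[...,0]>5)&(im[...,0]<22)&(im[...,1]>90)).astype(np.uint8)
    k,l,s,c=cv2.connectedComponentsWithStats(m)
    x0=(425,262) if n=='top' else (348,215); i=l[x0[1],x0[0]]
    print(n,s[i],c[i],px2w(n,c[i],.008))
s=readout.get_state();print(R.from_rotvec(s['ee_rot']).as_matrix().round(3))
E
```

```text
H [0.47728208 0.10867704 0.088     ] [0.47752371 0.10597579 0.088     ] [0.47686939 0.10794532 0.09052033]
B [0.48185801 0.05554101 0.116     ] [0.48237939 0.05840638 0.116     ] [0.48263995 0.05626066 0.1136476 ]
T [ 0.49643747 -0.10659004  0.08      ] [ 0.49712076 -0.10748148  0.08      ]
dist 0.2161176625453982 yaw of clamp y 5.085032549414237 HB [-0.00457593  0.05313602 -0.028     ]
edge [0.42658986 0.11826018 0.008     ] [ 0.45021657 -0.15978794  0.008     ] 4.856953301331728
edge2 [0.5258016 0.1228255 0.008    ] 5.371755922318343
top [ 396  234   56   56 2417] [423.70707489 261.6015722 ] [ 0.51207345 -0.39919212  0.008     ]
side [ 325  201   47   30 1083] [347.92705448 215.46168052] [ 0.51108137 -0.39267963  0.008     ]
[[ 0.364 -0.931 -0.   ]
 [-0.931 -0.364  0.   ]
 [-0.     0.    -1.   ]]
```

Request:
{"name": "carry_out", "arguments": {
  "increments": [
    [-0.19, -0.2, 0, 0, 0, -0.05],
    [-0.38, -0.4, 0, 0, 0, -0.1],
    [-0.57, -0.6, 0, 0, 0, -0.15],
    [-0.755, -0.796, 0, 0, 0, -0.2],
    [-0.755, -0.796, 0, 0, 0, -0.25],
    [-0.755, -0.796, 0, 0, 0, -0.3],
    [-0.755, -0.796, 0, 0, 0, -0.35],
    [-0.755, -0.796, 0, 0, 0, -0.41],
    [-0.755, -0.796, 0, 0, 0, -0.41]
  ],
  "jaw": -1,
  "force": 40
}}

```text
time: 1.42
tcp_pos: [0.3402, -0.2142, 0.2423]
ee_rot: [3.138, 0.14, 0.0]
contact_force: [0.9, 0.4, 0.3]
width: 0.0001
```

```bash
cat >> h.py <<'E'
V=np.array([-.0889,.996,0]);B0=np.array([.4823,.057,0]);H0=np.array([.4774,.107,0]);T0=np.array([.4967,-.107,0]);TR=np.array([.5117,-.397,0])
def go(p,yaw=5.1):
    s=readout.get_state();M=R.from_rotvec(s['ee_rot'])
    a=np.radians(yaw);c,n=np.cos(a),np.sin(a)
    W=R.from_matrix(np.array([[c,n,0],[n,-c,0],[0,0,-1]]))
    d=M.inv().apply(np.array(p)-s['tcp_pos'])/.3;w=(M.inv()*W).as_rotvec()/np.pi
    print('t',round(s['time'],2),'tcp',s['tcp_pos'].round(4),'F',s['contact_force'].round(1),'w',round(s['width'],4),'inc',d.round(3),w.round(4))
E
python3 - <<'E'
from h import *
p=B0+.028*V; go(p+[0,0,.2]);go(p+[0,0,.111])
E
```

```text
t 1.43 tcp [ 0.3402 -0.2142  0.2423] F [0.9 0.4 0.3] w 0.0001 inc [ 0.552 -0.952  0.141] [ 0. -0.  0.]
t 1.43 tcp [ 0.3402 -0.2142  0.2423] F [0.9 0.4 0.3] w 0.0001 inc [ 0.552 -0.952  0.438] [ 0. -0.  0.]
```

Request:
{"name": "carry_out", "arguments": {
  "increments": [
    [0.11, -0.19, 0, 0, 0, 0],
    [0.22, -0.38, 0, 0, 0, 0],
    [0.33, -0.57, 0, 0, 0, 0],
    [0.44, -0.76, 0, 0, 0, 0],
    [0.552, -0.952, 0.05, 0, 0, 0],
    [0.552, -0.952, 0.141, 0, 0, 0],
    [0.552, -0.952, 0.25, 0, 0, 0],
    [0.552, -0.952, 0.35, 0, 0, 0],
    [0.552, -0.952, 0.438, 0, 0, 0],
    [0.552, -0.952, 0.438, 0, 0, 0]
  ]
}}

```text
time: 2.68
tcp_pos: [0.4783, 0.0847, 0.1092]
ee_rot: [3.138, 0.135, -0.006]
contact_force: [1.4, -0.7, 0.5]
width: -0.0002
```

```bash
python3 - <<'E'
from h import *
go(B0+.028*V+[0,0,.111]);go(B0-.072*V+[0,0,.111])
E
```

```text
t 2.67 tcp [0.4783 0.0847 0.1092] F [ 1.4 -0.7  0.5] w -0.0002 inc [ 0.005 -0.    -0.006] [ 0.0001  0.0011 -0.0009]
t 2.67 tcp [0.4783 0.0847 0.1092] F [ 1.4 -0.7  0.5] w -0.0002 inc [ 0.006  0.333 -0.006] [ 0.0001  0.0011 -0.0009]
```

Request:
{"name": "carry_out", "arguments": {
  "increments": [
    [0, 0.04, 0, 0, 0, 0],
    [0, 0.08, 0, 0, 0, 0],
    [0, 0.12, 0, 0, 0, 0],
    [0, 0.16, 0, 0, 0, 0],
    [0, 0.2, 0, 0, 0, 0],
    [0, 0.24, 0, 0, 0, 0],
    [0, 0.27, 0, 0, 0, 0],
    [0, 0.3, 0, 0, 0, 0],
    [0, 0.32, 0, 0, 0, 0],
    [0, 0.32, 0, 0, 0, 0]
  ]
}}

```text
time: 3.92
tcp_pos: [0.488, -0.0101, 0.1108]
ee_rot: [-3.136, -0.142, 0.0]
contact_force: [-0.4, 5.3, -0.3]
width: 0.0
```

```bash
python3 - <<'E'
from h import *
snap('side','s2.png',(230,220,390,380),3.7)
go(H0-.026*V+[0,0,.18])
E
```

```text
t 3.98 tcp [ 0.488  -0.0101  0.1108] F [-0.7  4.2 -0. ] w 0.0001 inc [-0.    -0.306 -0.23 ] [-0.0006  0.0001  0.0005]
```

View pics/s2.png

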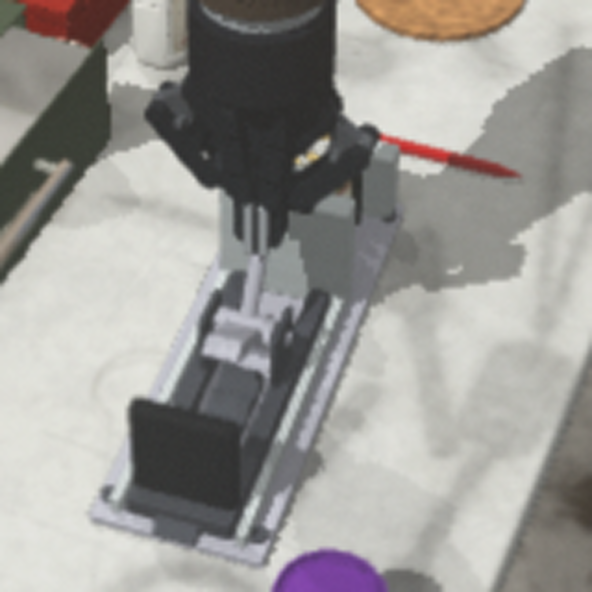

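The lever now leans toward the tin and its tooth is raised clear of the rack. Next I pull the jaw back by pushing the handle from its tin side.

Request:
{"name": "carry_out", "arguments": {
  "increments": [
    [0, -0.02, 0, 0, 0, 0],
    [0, -0.12, 0, 0, 0, 0],
    [0, -0.22, 0, 0, 0, 0],
    [0, -0.306, 0, 0, 0, 0],
    [0, -0.306, 0, 0, 0, 0],
    [0, -0.306, 0.05, 0, 0, 0],
    [0, -0.306, 0.1, 0, 0, 0],
    [0, -0.306, 0.15, 0, 0, 0],
    [0, -0.306, 0.15, 0, 0, 0]
  ]
}}

```text
time: 5.1
tcp_pos: [0.4789, 0.0803, 0.064]
ee_rot: [3.138, 0.14, -0.004]
contact_force: [0.6, -0.2, 0.2]
width: 0.0001
```

```bash
python3 - <<'E'
from h import *
go(H0+.033*V+[0,0,.066])
E
```

```text
t 5.1 tcp [0.4789 0.0803 0.064 ] F [ 0.6 -0.2  0.2] w 0.0001 inc [ 0.003 -0.199 -0.007] [0.0001 0.0009 0.0001]
```

Request:
{"name": "carry_out", "arguments": {
  "increments": [
    [0, -0.02, 0, 0, 0, 0],
    [0, -0.04, 0, 0, 0, 0],
    [0, -0.06, 0, 0, 0, 0],
    [0, -0.08, 0, 0, 0, 0],
    [0, -0.1, 0, 0, 0, 0],
    [0, -0.12, 0, 0, 0, 0],
    [0, -0.14, 0, 0, 0, 0],
    [0, -0.16, 0, 0, 0, 0],
    [0, -0.175, 0, 0, 0, 0],
    [0, -0.175, 0, 0, 0, 0]
  ]
}}

```text
time: 6.35
tcp_pos: [0.4747, 0.1337, 0.0656]
ee_rot: [-3.138, -0.142, 0.001]
contact_force: [0.2, -0.8, -0.3]
width: 0.0
```

Request:
{"name": "carry_out", "arguments": {
  "increments": [
    [0, -0.006, 0, 0, 0, 0],
    [0, -0.012, 0, 0, 0, 0],
    [0, -0.018, 0, 0, 0, 0],
    [0, -0.018, 0, 0, 0, 0]
  ]
}}

```text
time: 6.85
tcp_pos: [0.4744, 0.1386, 0.0657]
ee_rot: [-3.138, -0.142, 0.001]
contact_force: [-0.3, -0.8, -0.7]
width: -0.0
```

Request:
{"name": "carry_out", "arguments": {
  "increments": [
    [0, -0.005, 0, 0, 0, 0],
    [0, -0.01, 0, 0, 0, 0],
    [0, -0.01, 0, 0, 0, 0]
  ]
}}

```text
time: 7.22
tcp_pos: [0.4743, 0.1415, 0.0658]
ee_rot: [3.138, 0.141, -0.0]
contact_force: [-0.6, -3.8, -1.7]
width: -0.0003
```

Request:
{"name": "carry_out", "arguments": {
  "increments": [
    [0, -0.005, 0, 0, 0, 0],
    [0, -0.01, 0, 0, 0, 0],
    [0, -0.01, 0, 0, 0, 0]
  ]
}}

```text
time: 7.6
tcp_pos: [0.4742, 0.1416, 0.0658]
ee_rot: [3.132, 0.138, 0.0]
contact_force: [0.4, -22.9, 0.8]
width: -0.0
```

Request:
{"name": "carry_out", "arguments": {
  "increments": [
    [0, -0.005, 0, 0, 0, 0],
    [0, -0.01, 0, 0, 0, 0],
    [0, -0.01, 0, 0, 0, 0]
  ]
}}

```text
time: 7.98
tcp_pos: [0.4742, 0.1416, 0.0658]
ee_rot: [3.126, 0.134, 0.001]
contact_force: [2.5, -41.1, 3.3]
width: 0.0003
```

At the stop: the position is stuck while the force rises. I'll back off and look.

Request:
{"name": "carry_out", "arguments": {
  "increments": [
    [0, 0.03, 0, 0, 0, 0],
    [0, 0.08, 0, 0, 0, 0],
    [0, 0.08, -0.15, 0, 0, 0],
    [0, 0.08, -0.3, 0, 0, 0],
    [0, 0.08, -0.45, 0, 0, 0],
    [0, 0.08, -0.45, 0, 0, 0]
  ],
  "jaw": 1
}}

```text
time: 8.72
tcp_pos: [0.4775, 0.1239, 0.2048]
ee_rot: [-3.136, -0.142, -0.01]
contact_force: [0.1, -0.2, 0.0]
width: 0.0855
```

```bash
python3 - <<'E'
from h import *
a=cv2.cvtColor(vision.read_camera('top'),cv2.COLOR_RGB2BGR)[225:305,180:360]
b=cv2.cvtColor(vision.read_camera('side'),cv2.COLOR_RGB2BGR)[230:375,230:390]
a=cv2.resize(a,None,fx=4.4,fy=4.4,interpolation=cv2.INTER_CUBIC);b=cv2.resize(b,(250,227))
o=np.zeros((590,792,3),np.uint8);o[:352]=a;o[355:582,:250]=b;cv2.imwrite('pics/m3.png',o)
go(T0+[0,0,.19]);go(T0+[0,0,.044])
E
```

```text
t 8.82 tcp [0.4763 0.1236 0.201 ] F [ 0.6 -0.5  0.3] w 0.0856 inc [-0.001  0.772  0.036] [-0.0002 -0.0003  0.0004]
t 8.82 tcp [0.4763 0.1236 0.201 ] F [ 0.6 -0.5  0.3] w 0.0856 inc [-0.002  0.772  0.523] [-0.0002 -0.0003  0.0004]
```

View pics/m3.png

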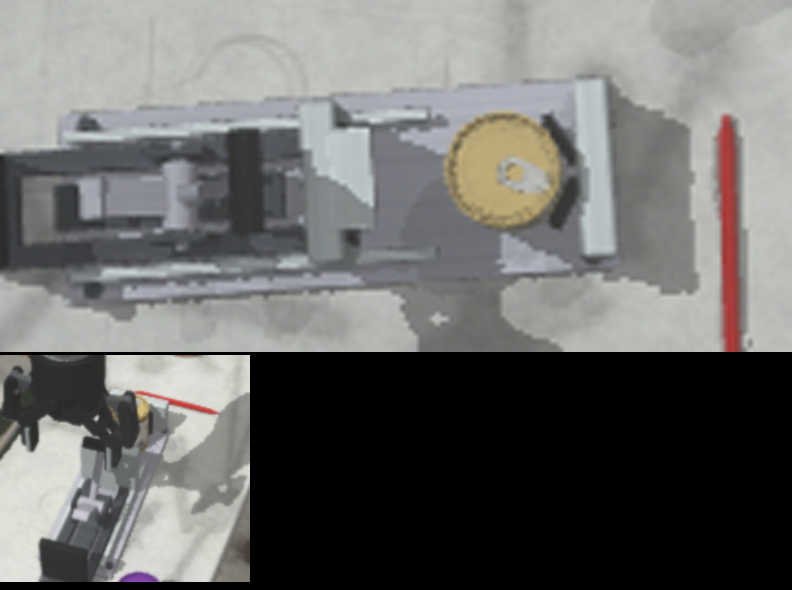

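The jaw has come back about 48 mm, with the lip edge moving from crop x 470 to 373. The pawl is still flipped and the tin is unmoved at crop (503,170). Next is the tin.

Request:
{"name": "carry_out", "arguments": {
  "increments": [
    [0, 0.15, 0, 0, 0, 0],
    [0, 0.3, 0, 0, 0, 0],
    [0, 0.45, 0, 0, 0, 0],
    [0, 0.6, 0, 0, 0, 0],
    [0, 0.7, 0, 0, 0, 0],
    [0, 0.772, 0, 0, 0, 0],
    [0, 0.772, 0.1, 0, 0, 0],
    [0, 0.772, 0.2, 0, 0, 0],
    [0, 0.772, 0.25, 0, 0, 0],
    [0, 0.772, 0.25, 0, 0, 0]
  ]
}}

```text
time: 10.07
tcp_pos: [0.496, -0.1069, 0.1246]
ee_rot: [-3.138, -0.142, 0.004]
contact_force: [-0.4, 0.0, 0.0]
width: 0.0854
```

```bash
python3 - <<'E'
from h import *
go(T0+[0,0,.044])
E
```

```text
t 10.07 tcp [ 0.496  -0.1069  0.1246] F [-0.4  0.   0. ] w 0.0854 inc [0.003 0.001 0.269] [-0.0003  0.0008  0.0004]
```

Request:
{"name": "carry_out", "arguments": {
  "increments": [
    [0, 0, 0.05, 0, 0, 0],
    [0, 0, 0.1, 0, 0, 0],
    [0, 0, 0.15, 0, 0, 0],
    [0, 0, 0.2, 0, 0, 0],
    [0, 0, 0.24, 0, 0, 0],
    [0, 0, 0.265, 0, 0, 0],
    [0, 0, 0.265, 0, 0, 0]
  ]
}}

```text
time: 10.95
tcp_pos: [0.4966, -0.107, 0.0459]
ee_rot: [-3.138, -0.141, 0.001]
contact_force: [-0.4, -0.3, 0.8]
width: 0.0852
```

Request:
{"name": "carry_out", "arguments": {
  "increments": [
    [0, 0, 0, 0, 0, 0],
    [0, 0, 0, 0, 0, 0],
    [0, 0, 0, 0, 0, 0],
    [0, 0, 0, 0, 0, 0],
    [0, 0, 0, 0, 0, 0],
    [0, 0, 0, 0, 0, 0]
  ],
  "jaw": -1,
  "force": 35
}}

```text
time: 11.7
tcp_pos: [0.4975, -0.1072, 0.0473]
ee_rot: [3.138, 0.141, 0.003]
contact_force: [1.1, -0.3, 5.7]
width: 0.0564
```

Request:
{"name": "carry_out", "arguments": {
  "increments": [
    [0, 0, -0.03, 0, 0, 0],
    [0, 0, -0.08, 0, 0, 0],
    [0, 0, -0.15, 0, 0, 0],
    [0, 0, -0.22, 0, 0, 0],
    [0, 0, -0.3, 0, 0, 0],
    [0, 0, -0.35, 0, 0, 0],
    [0, 0, -0.35, 0, 0, 0]
  ]
}}

```text
time: 12.58
tcp_pos: [0.4973, -0.1073, 0.1526]
ee_rot: [3.138, 0.141, 0.003]
contact_force: [-0.2, 1.2, -2.3]
width: 0.0565
```

```bash
python3 - <<'E'
from h import *
go(TR+[0,0,.15]);go(TR+[0,0,.047])
E
```

```text
t 12.57 tcp [ 0.4973 -0.1073  0.1526] F [-0.2  1.2 -2.3] w 0.0565 inc [-0.039  0.966  0.01 ] [ 0.0003 -0.0006  0.0003]
t 12.57 tcp [ 0.4973 -0.1073  0.1526] F [-0.2  1.2 -2.3] w 0.0565 inc [-0.04   0.966  0.353] [ 0.0003 -0.0006  0.0003]
```

Request:
{"name": "carry_out", "arguments": {
  "increments": [
    [-0.002, 0.05, 0, 0, 0, 0],
    [-0.006, 0.15, 0, 0, 0, 0],
    [-0.011, 0.28, 0, 0, 0, 0],
    [-0.017, 0.42, 0, 0, 0, 0],
    [-0.023, 0.56, 0, 0, 0, 0],
    [-0.028, 0.7, 0, 0, 0, 0],
    [-0.033, 0.82, 0, 0, 0, 0],
    [-0.037, 0.92, 0, 0, 0, 0],
    [-0.039, 0.966, 0, 0, 0, 0],
    [-0.039, 0.966, 0, 0, 0, 0]
  ]
}}

```text
time: 13.82
tcp_pos: [0.5106, -0.3974, 0.1503]
ee_rot: [-3.137, -0.139, 0.002]
contact_force: [0.2, 1.1, -0.9]
width: 0.0563
```

Request:
{"name": "carry_out", "arguments": {
  "increments": [
    [0, 0, 0.06, 0, 0, 0],
    [0, 0, 0.12, 0, 0, 0],
    [0, 0, 0.18, 0, 0, 0],
    [0, 0, 0.24, 0, 0, 0],
    [0, 0, 0.29, 0, 0, 0],
    [0, 0, 0.32, 0, 0, 0],
    [0, 0, 0.335, 0, 0, 0],
    [0, 0, 0.335, 0, 0, 0]
  ]
}}

```text
time: 14.82
tcp_pos: [0.5113, -0.3968, 0.0509]
ee_rot: [3.138, 0.141, 0.0]
contact_force: [0.6, 0.1, -1.8]
width: 0.0565
```

```bash
python3 - <<'E'
from h import *
a=cv2.cvtColor(vision.read_camera('top'),cv2.COLOR_RGB2BGR)[220:300,370:480]
b=cv2.cvtColor(vision.read_camera('side'),cv2.COLOR_RGB2BGR)[140:250,290:410]
cv2.imwrite('pics/m4.png',np.hstack([cv2.resize(x,(400,360),interpolation=cv2.INTER_CUBIC) for x in(a,b)]))
go(TR+[0,0,.047])
E
```

```text
t 14.93 tcp [ 0.5115 -0.397   0.0515] F [ 0.2 -0.1 -1.8] w 0.0565 inc [0.001 0.    0.015] [ 0.0002 -0.0002  0.0003]
```

View pics/m4.png

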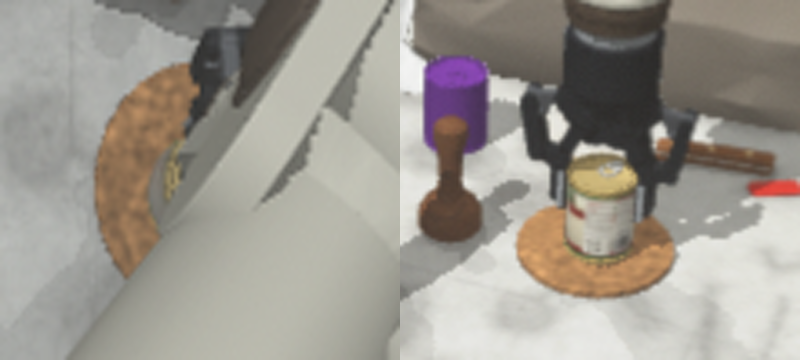

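The tin is upright and centred over the trivet, about 4 mm above it. I'll lower the rest until it makes contact.

Request:
{"name": "carry_out", "arguments": {
  "increments": [
    [0, 0, 0.005, 0, 0, 0],
    [0, 0, 0.01, 0, 0, 0],
    [0, 0, 0.013, 0, 0, 0],
    [0, 0, 0.013, 0, 0, 0]
  ]
}}

```text
time: 15.42
tcp_pos: [0.5112, -0.3968, 0.0473]
ee_rot: [3.138, 0.141, 0.0]
contact_force: [-1.0, 1.4, 2.7]
width: 0.0567
```

Request:
{"name": "carry_out", "arguments": {
  "increments": [
    [0, 0, 0.003, 0, 0, 0],
    [0, 0, 0.005, 0, 0, 0],
    [0, 0, 0.005, 0, 0, 0]
  ]
}}

```text
time: 15.8
tcp_pos: [0.5113, -0.3968, 0.0473]
ee_rot: [3.138, 0.141, 0.001]
contact_force: [-5.0, 3.4, 12.2]
width: 0.0563
```

Contact confirmed. Now I relax the downward press, open, and rise.

Request:
{"name": "carry_out", "arguments": {
  "increments": [
    [0, 0, -0.005, 0, 0, 0],
    [0, 0, -0.005, 0, 0, 0]
  ]
}}

```text
time: 16.05
tcp_pos: [0.5114, -0.3968, 0.0473]
ee_rot: [3.138, 0.141, 0.001]
contact_force: [-0.7, 0.5, 4.4]
width: 0.0567
```

Request:
{"name": "carry_out", "arguments": {
  "increments": [
    [0, 0, 0, 0, 0, 0],
    [0, 0, 0, 0, 0, 0],
    [0, 0, 0, 0, 0, 0],
    [0, 0, 0, 0, 0, 0],
    [0, 0, 0, 0, 0, 0],
    [0, 0, 0, 0, 0, 0]
  ],
  "jaw": 1
}}

```text
time: 16.8
tcp_pos: [0.5112, -0.3968, 0.047]
ee_rot: [3.138, 0.141, -0.0]
contact_force: [-0.8, 0.5, 0.6]
width: 0.0853
```

Request:
{"name": "carry_out", "arguments": {
  "increments": [
    [0, 0, -0.08, 0, 0, 0],
    [0, 0, -0.16, 0, 0, 0],
    [0, 0, -0.3, 0, 0, 0],
    [0, 0, -0.45, 0, 0, 0],
    [0, 0, -0.6, 0, 0, 0],
    [-0.15, 0, -0.65, 0, 0, 0],
    [-0.3, 0, -0.65, 0, 0, 0],
    [-0.45, 0, -0.65, 0, 0, 0],
    [-0.6, 0, -0.65, 0, 0, 0],
    [-0.6, 0, -0.65, 0, 0, 0]
  ]
}}

```text
time: 18.05
tcp_pos: [0.3298, -0.4133, 0.2429]
ee_rot: [3.137, 0.137, 0.001]
contact_force: [0.2, 0.3, -0.6]
width: 0.0852
```

```bash
python3 - <<'E'
from h import *
a=cv2.cvtColor(vision.read_camera('top'),cv2.COLOR_RGB2BGR)[130:330,160:500]
b=cv2.cvtColor(vision.read_camera('side'),cv2.COLOR_RGB2BGR)[140:390,220:420]
a=cv2.resize(a,(490,288),interpolation=cv2.INTER_CUBIC);b=cv2.resize(b,(300,375),interpolation=cv2.INTER_CUBIC)
o=np.zeros((375,790,3),np.uint8);o[:288,:490]=a;o[:,490:]=b;cv2.imwrite('pics/m5.png',o)
go(TR+[0,0,.2])
E
```

```text
t 18.15 tcp [ 0.3319 -0.4131  0.2423] F [-0.3 -0.3 -0.3] w 0.0853 inc [ 0.602 -0.     0.142] [ 0.0002 -0.0002  0.    ]
```

View pics/m5.png

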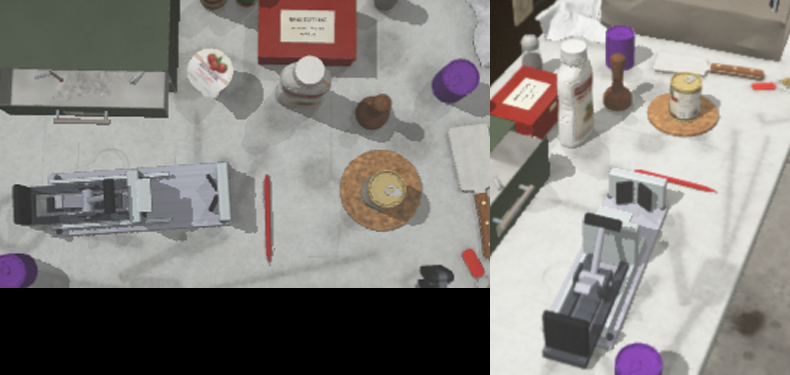

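The tin stands upright well inside the trivet, with its top at picture (387,188). The jaw is back, the pawl lever leans toward the V jaw, and the bottle, pot and pen are where they were.

```bash
python3 -c "
from h import *
print(ctrl.close_job())"
```

```text
the job is handed in; nothing more can be done
None
```

The tin is out of the clamp and standing upright, wholly on the trivet; I handed the job in at about 18 s of the 67 s allowed.

- **Pawl:** I flipped it with closed fingers pushing the cross-bar toward the tin. The last picture shows it still leaning toward the tin side with its tooth clear.
- **Jaw:** I drew it back by pushing the handle from its tin side until it hit the stop. It stopped moving while the force rose to 41 N at the fingertips. The pictures put its travel at about 48 mm, which fits a start slightly off closed.
- **Tin:** I gripped it across the clamp's x, lifted it straight up and lowered it until it touched the trivet. The gripper kept its pointing-down pose throughout.
- **Last checks:** The final top and side pictures show the bottle, pot and pen visibly unmoved. The gripper is clear of everything, with about zero contact force.

No check failed. The two cameras disagreed by about 6 mm on the trivet's centre; I used a value between them, and the tin is well inside its edge.

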